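# Shut the fixings case and tuck its flap under the lip

### The arm

A 6-joint arm with a two-finger parallel gripper is mounted at the origin on the work surface. World frame = base frame: x ahead of the robot, y to its left, z up, the work surface at z = 0. Lengths are in mm, angles in rad, forces in N, time in s.
With the tool pointing down it reaches from about 350 to 975 mm from the base axis. Payload 7.1 kg.
Tool frame: the origin (TCP) lies midway between the tips of the shut fingers; the grasp point (between the pads) lies 19 mm behind it (ctrl.pinch_z is the distance from the TCP to the grasp point, in mm); z points along the fingers, y is the direction in which the jaws open and shut (so a half turn about z gives the same grasp; the last joint's range is limited). The gripper opens to 88 mm and grips with 3 to 60 N. Pads are 20 mm wide; open, the fingers measure 115 mm over their backs; the gripper's body (75 mm by 178 mm) begins 61 mm behind the grasp point.
Start: joints at [-1.298, 0.423, 1.63, -0, 1.089, -0.019], TCP at [179.816, -598.557, 222.675] pointing down, gripper open.
Joint ranges: [-3, 3], [-0.9, 2.11], [0.09, 2.58], [-1.31, 4.45], [0.11, 2.69], [-2.54, 2.54]. Speed limits (rad/s): [2.39, 2.39, 3.01, 3.14, 3.14, 3.14].

### API

Orientations are given as a rotation vector (axis times angle).
In Python, from workcell import ctrl gives the robot as it stands.
- The arm moves only by the tool jog_arm, never from a script. Its arguments are lists of equal length, an entry for each row: "xyz": the shift along the world's x, y, z in mm, a list of three; "yaw": the turn about the world's z in degrees. A call has 1 to 20 rows; each row shifts and turns the pose as measured when the row begins; what a row does not reach is not made up. A row lasts 1/12 s, in which the tool goes at most 41.7 mm and 7.16 degrees, less where a joint would pass 70% of its speed; a pose out of reach is approached as far as the arm can. A call with a gripper value outside its range is refused whole. "gripper" is the closure, from 0 (fully open) to 1 (shut), set as the call begins (left out, the last holds). The fingers move at their own pace and stop on an object; the grip force is fixed at half the most. Time passes only in rows, so rows that do not move let the fingers close. It gives the time, the measured TCP pose, the force and the opening at its end, in the units of the state.
- ctrl.get_obs(): the state, without advancing time (a new reading comes with each control period).
- ctrl.get_image(name): name is "side" or "top" or "wrist"; returns a dict with "img" (400x640x3 uint8, blue, green, red), "K" (3x3 intrinsics, pixels), "R" (3x3) and "t" (3): a world point X has camera coordinates R X + t. Camera axes: x right, y down, z forward; pixel columns grow to the right and rows downward; lengths in mm; the calibration is good to about 2 mm. A picture is of the moment at which its call begins. There is no depth.
- ctrl.close_job(): hands the job in, once; it reports no verdict.
Trained networks look in a picture, given as the dict that the camera call returned (one of the last four; its "shot" number tells which), for a name from the list of things; names that differ only in an ending like _2 or _b are one class to them, and where a whole thing is asked for, a point or a joint stands for the part that bears it (a point fixed in the world has none). Each returns a list of dicts, best first, with "confidence" (0 to 1); they miss things now and then, are a little off and sometimes report something else, mostly with a low value. They report only what shows in the picture. A call takes as long as a camera call.
- ctrl.find_in(picture, thing): "centre" ([column, row] as shares, 0 to 1, of the picture: columns of its width, rows of its height, amid what is visible of it).
- ctrl.regions_of(picture, thing): "region" (400x640 bool, what is visible of it) and "centre" ([column, row] as shares, 0 to 1, of the picture: columns of its width, rows of its height, amid what is visible of it).
- ctrl.pinpoint(picture, thing): "centre" ([column, row] as shares, 0 to 1, of the picture: columns of its width, rows of its height: a listed point, or the origin of a listed thing).
The state is a dict: "t": time; "qpos": joint angles; "qvel": joint speeds; "joint_torque": joint torques, N m; "ee_pos": TCP position; "orientation": TCP orientation; "ft_force": force on the tool from outside, world axes, zero at the start; "moment": the same for the moment, N m; "width": finger opening in mm.
Only numpy, scipy, OpenCV 4.12 (cv2) and the standard library are available. Lean on these libraries where they do the work, as an engineer would, in place of code of your own. Each camera call takes 0.05 s, during which the arm holds its last target.

### The job

Shut the blue fixings case: with your fingertips push its orange flap over until it lies flat, and, keeping it pressed down because it springs back up, push it along by its black ridge, all the way in under the steel lip, so that it stays shut when you let go. Use a light touch, pinch or pick up nothing, and leave the tape roll, the tin and the tape measure standing where they are.

Things in the scene. Friction and masses are not known exactly. Their poses are not given: they have to be found in the camera images.
- case: Blue steel fixings case with open compartments, bolted to the bench: 190 long (x), 124 wide (y), 45 high. Origin: centre of its underside, on the bench. Its x axis points from the hinge end to the lip end, y runs along the hinge, z is up. Mm figures in the other entries are in this frame. A steel upright at x = 81 to 95, top at z = 58, carries the lip.
- hinge_pin (a point): Middle of the hinge pin (8 mm thick, along y): x = -70, y = 0, z = 46 mm in the case frame, between two ears 54 high at y = +-58. Axes as the case.
- flap_edge (a point): Middle of the flap's free edge, on its inner face. The flap is an orange plate 112 long, 100 wide, 4 thick, on the pin; this edge is 120 mm from the pin before sliding. Shut, the plate fills z = 46 to 50 and the edge is at x = 50 not slid (6 short of the lip), x = 66 fully slid (10 under it). Slid too early, it lands on top of the lip. Axes: x from pin to edge, z out of the outer face.
- flap_ridge (a point): Top middle of the flap's black ridge: a bar 76 long along the hinge direction, 8 wide, 8 mm proud of the outer face (up when shut, away from the lip when open), 100 mm from the pin before sliding. Shut and not slid it covers x = 26 to 34, top at z = 58. A fingertip set on the flap on the ridge's hinge side can push it, and so the flap, towards the lip. Axes as flap_edge.
- lip_edge (a point): Middle of the lower corner of the lip's free edge: x = 56, z = 53.5 mm in the case frame, axes as the case. The lip is a fixed steel strip 4 thick (top at z = 57.5) and 110 wide, its free edge marked yellow.
- flap_fold (a joint): Angle of the flap about the pin, rad: 0 shut and flat, 1.57 upright, up to 2.1 leaning back away from the lip; starts between 1.5 and 2.0. A light spring tries to stand it up (about 1 N at the ridge when flat): let go untucked, it rises again. Tucked, it rests against the underside of the lip at about 0.03.
- flap_slide (a joint): How far the flap has slid along its own length, away from the pin, on its slotted hinge, m: 0 to 0.016 (end stop, fully tucked); starts between 0 and 0.002. It stays where it is put; friction about 3 N.
- tape_roll: Bystander: yellow tape roll lying flat, 90 across, 25 high; origin at the centre of its underside.
- tin: Bystander: small green-banded tin, 60 across, 75 high, upright; origin at the centre of its underside.
- tape_measure: Bystander: grey tape measure with black round sides, 62 x 36 x 60 high; origin at the centre of its underside.

How it is judged (in metres and radians):
On the way:
1. the flap is folded down flat with its edge still short of the lip (value of joint flap_fold below 0.08 rad and value of joint flap_slide below 0.009 m).
At the end, for the whole second after the job is handed in: The flap lies flat (within 0.05 rad) and is slid at least 12 of its 16 mm, so that its edge is under the lip, which holds it down with nothing touching it; the bystanders are within 30 mm of where they were (value of joint flap_fold below 0.05 rad and value of joint flap_slide above 0.012 m and z of flap_ridge in the frame of case below 0.0635 m and distance of each of tape_roll, tin, tape_measure from where it was at the start of the episode below 0.03 m).
It fails at once if the case or its flap is pinched or forced (more than 35 N from the fingers) (contact force between the fingers and case above 35 N).
It fails at once if the tape roll is lifted, carried or knocked (30 mm) (distance of tape_roll from where it was at the start of the episode above 0.03 m).
It fails at once if the tin is lifted, carried or knocked (30 mm) (distance of tin from where it was at the start of the episode above 0.03 m).
It fails at once if the tape measure is lifted, carried or knocked (30 mm) (distance of tape_measure from where it was at the start of the episode above 0.03 m).
It fails at once if a bystander is tipped over (angle between any of tape_roll, tin, tape_measure's own z axis and vertical above 0.5 rad).
It also fails if it takes over 38 s, if anything falls off the work surface, if the arm or the gripper's body presses on something with over 40 N, if the wrist force passes 120 N, or if a joint passes its speed limit or range.

## Working session

There is one attempt and no reset: what is moved stays moved. The work goes in short steps, Python scripts to look and compute and a tool call to move; the robot and the scene stay as the last step left them, time stands still between calls to the robot, and variables do not carry over. Pictures are saved under pics/ and viewed, and the job is handed in when it is done.

Besides the shell and the picture viewer there is one more tool, called as name(argument=value, ...) on one line, values as JSON. jog_arm: Moves the arm, as the interface text tells. Its arguments: {"type":"object","properties":{"xyz":{"type":"array","items":{"type":"array","items":{"type":"number"}}},"yaw":{"type":"array","items":{"type":"number"}},"gripper":{"type":"number"}},"required":["xyz","yaw"]}

```bash
mkdir -p pics; ls; cat > h.py <<'E'
import numpy as np,cv2
from workcell import ctrl
def shot(n,f=None):
    p=ctrl.get_image(n)
    if f: cv2.imwrite('pics/'+f,p['img'])
    return p
def px(p,thing):
    r=ctrl.pinpoint(p,thing)
    return [(np.array(a['centre'])*[640,400],round(a['confidence'],2)) for a in r]
def ray(p,uv):
    d=np.linalg.inv(p['K'])@[uv[0],uv[1],1]; R=p['R']
    return -R.T@p['t'],R.T@d
def atz(p,uv,z):
    o,d=ray(p,uv); return o+d*(z-o[2])/d[2]
def tri(ps,uvs):
    A=[];b=[]
    A=np.zeros((3,3));b=np.zeros(3)
    for p,u in zip(ps,uvs):
        o,d=ray(p,u);d/=np.linalg.norm(d);M=np.eye(3)-np.outer(d,d);A+=M;b+=M@o
    return np.linalg.solve(A,b)
def proj(p,X):
    c=p['R']@X+p['t'];c=p['K']@c;return c[:2]/c[2]
E
python3 - <<'E'
from h import *
np.set_printoptions(precision=1,suppress=True)
S=shot('side','s0.png');T=shot('top','t0.png')
for n in ['case','hinge_pin','flap_edge','flap_ridge','lip_edge','tape_roll','tin','tape_measure']:
    a=px(S,n);b=px(T,n);print(n,a[:2],b[:2])
    if a and b:
        X=tri([S,T],[a[0][0],b[0][0]]);print('   ',X,proj(S,X)-a[0][0],proj(T,X)-b[0][0])
o=ctrl.get_obs();print(o['t'],o['ee_pos'],o['orientation'],o['ft_force'],o['width'])
E
```

```text
pics
case [(array([308.2, 203.9]), 0.66)] [(array([331.6, 168.6]), 0.74), (array([296. , 253.6]), 0.67)]
    [627.6  27.9 -13. ] [-0.1 -0. ] [0. 0.]
hinge_pin [(array([293.2, 167.9]), 0.9)] [(array([340.1, 133.6]), 0.66)]
    [690.6  12.1  41.9] [-0.3 -0. ] [0.2 0.3]
flap_edge [(array([290.1, 115.7]), 0.82)] [(array([347.7, 107.8]), 0.82)]
    [704.9   3.9 167.1] [-1.9 -0.3] [1.4 1.6]
flap_ridge [(array([284.2, 120.8]), 0.66)] [(array([349.2, 103.8]), 0.92)]
    [722.2   1.5 144.3] [-0.2 -0. ] [0.1 0.1]
lip_edge [(array([323.5, 202.4]), 0.67)] [(array([324.5, 191.7]), 0.63), (array([339.5, 134.8]), 0.22)]
    [568.1  43.6  45.6] [-1.2 -0.1] [0.8 0.9]
tape_roll [(array([248.5, 231.4]), 0.95)] [(array([259.4, 159.8]), 0.83)]
    [641.3 180.    8.3] [-0.7 -0.1] [0.5 0.5]
tin [(array([344.6, 264.7]), 0.68)] [(array([298.7, 249.8]), 0.55), (array([346.5, 106.7]), 0.17)]
    [453.8  97.9  -2.1] [-0. -0.] [0. 0.]
tape_measure [(array([379.8, 191.6]), 0.97)] [(array([393.8, 210.6]), 0.56)]
    [ 536.2 -102.8   -2.4] [0.1 0. ] [-0.1 -0.1]
0.9 [ 179.8 -598.6  222.7] [-3.1 -0.5  0. ] [ 0.4  0.1 -0.2] 87.95784637112097
```

View pics/s0.png

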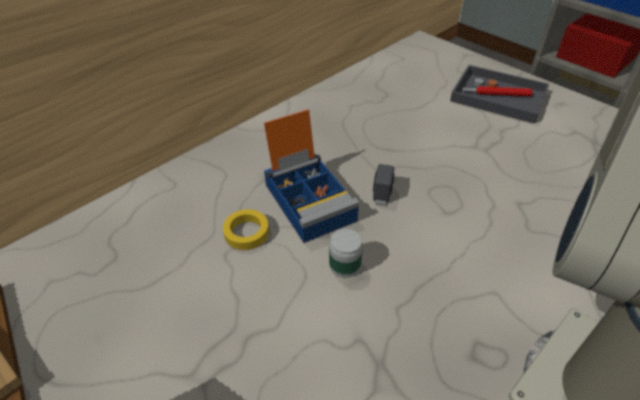

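View pics/t0.png

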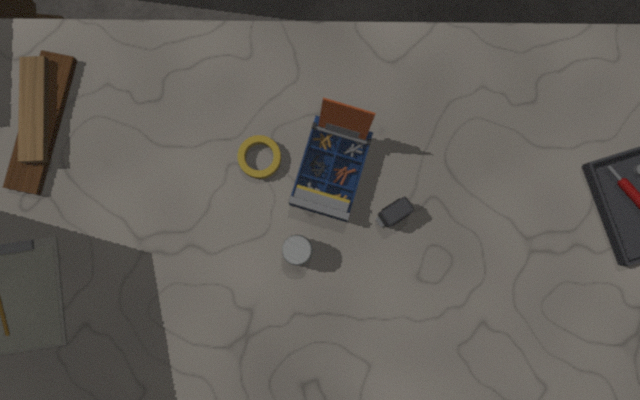

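The side view shows the flap upright at about (290,140) and the lip towards the robot at about (325,205). The top view shows the tape roll at (259,158), the tin at (297,250) and the tape measure at (396,212). I'll go above the case with the gripper shut and take a closer look.

jog_arm(xyz=[[20, 30, 7], [20, 30, 7], [20, 30, 7], [20, 30, 7], [20, 30, 7], [20, 30, 7], [20, 30, 7], [20, 30, 7], [20, 30, 7], [20, 30, 7], [20, 30, 7], [20, 30, 7], [20, 30, 7], [20, 30, 7], [20, 30, 7], [20, 30, 7], [20, 30, 7], [20, 30, 7], [20, 30, 7], [20, 30, 7]], yaw=[-1.65, -1.65, -1.65, -1.65, -1.65, -1.65, -1.65, -1.65, -1.65, -1.65, -1.65, -1.65, -1.65, -1.65, -1.65, -1.65, -1.65, -1.65, -1.65, -1.65], gripper=1)

```text
t: 2.57
ee_pos: [588.1, 27.8, 370.7]
orientation: [3.097, -0.505, 0.009]
ft_force: [0.6, -1.5, -0.6]
width: 0.3
```

```bash
python3 - <<'E'
from h import *
np.set_printoptions(precision=2,suppress=True)
W=shot('wrist','w0.png')
for n in ['case','hinge_pin','flap_edge','flap_ridge','lip_edge']: print(n,px(W,n)[:2])
print(-W['R'].T@W['t'],W['R'])
o=ctrl.get_obs();print(o['t'],o['ee_pos'],o['orientation'],o['ft_force'],o['width'])
E
```

```text
case [(array([306.5, 143.4]), 0.84)]
hinge_pin [(array([303.81,  97.  ]), 0.86)]
flap_edge [(array([298.37,  55.6 ]), 0.82)]
flap_ridge [(array([299.78,  51.32]), 0.67)]
lip_edge [(array([309.18, 188.  ]), 0.81)]
[650.65   6.98 532.31] [[-0.32 -0.95  0.  ]
 [-0.92  0.31  0.24]
 [-0.23  0.07 -0.97]]
2.8667 [586.64  25.21 369.63] [ 3.1  -0.5   0.01] [0.41 0.14 0.03] -0.12151742676306534
```

View pics/w0.png

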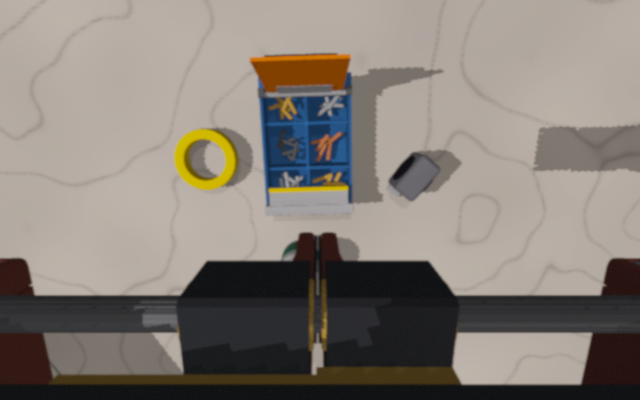

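```bash
cat > fit.py <<'E'
from h import *
from scipy.optimize import least_squares
def pts(q):
    x,y,a,f,s=q;c,d=np.cos(a),np.sin(a)
    def w(X,Y,Z): return np.array([x+c*X-d*Y,y+d*X+c*Y,Z])
    def fl(r,n): return w(-70+r*np.cos(f)-n*np.sin(f),0,46+r*np.sin(f)+n*np.cos(f))
    return {'case':w(0,0,0),'hinge_pin':w(-70,0,46),'lip_edge':w(56,0,53.5),'flap_edge':fl(120+s,0),'flap_ridge':fl(100+s,12)}
def fit(pics,names,q0=(627,28,2.89,1.7,0),fixs=True):
    ob=[]
    for p in pics:
        for n in names:
            r=px(p,n)
            if r: ob.append((p,n,r[0][0]))
    def res(q):
        P=pts(q if not fixs else [*q[:4],0.001]);e=[]
        for p,n,u in ob:
            dep=(p['R']@P[n]+p['t'])[2]
            e+=list((proj(p,P[n])-u)*dep/p['K'][0,0])   # mm
        return np.array(e)
    r=least_squares(res,q0,loss='soft_l1',f_scale=3)
    return r.x,[(n,np.round(v,1)) for (p,n,u),v in zip(ob,res(r.x).reshape(-1,2))]
E
python3 - <<'E'
from fit import *
np.set_printoptions(precision=3,suppress=True)
S,T,W=shot('side'),shot('top','t1.png'),shot('wrist')
N=['case','hinge_pin','lip_edge','flap_edge','flap_ridge']
for P in ([S,T,W],[W]):
    q,e=fit(P,N);print(q,np.degrees(q[2]));print(e)
o=ctrl.get_obs();from scipy.spatial.transform import Rotation as R
M=R.from_rotvec(o['orientation']).as_matrix();print(M, o['t'])
E
```

```text
[619.995  31.425   2.86    1.795   0.   ] 163.88613058559216
[('case', array([ 6.7, -6.3])), ('hinge_pin', array([2.2, 7.6])), ('lip_edge', array([-4.3, -9. ])), ('flap_edge', array([-9.2,  0.3])), ('flap_ridge', array([ 1.7, -0.5])), ('case', array([1.4, 6.6])), ('lip_edge', array([-5.3,  8.9])), ('case', array([ 0.9, -7. ])), ('hinge_pin', array([-1. ,  0.1])), ('lip_edge', array([-1.1, -2.1])), ('flap_edge', array([-1.3,  1.7])), ('flap_ridge', array([ 0.2, -0.9]))]
[617.3    31.876   2.859   1.827   0.   ] 163.79765736849404
[('case', array([ 1.3, -4.3])), ('hinge_pin', array([-0.4,  2.9])), ('lip_edge', array([-0.7,  0.5])), ('flap_edge', array([-0.9,  0.8])), ('flap_ridge', array([ 0.7, -1. ]))]
[[ 0.949 -0.316  0.005]
 [-0.316 -0.949 -0.004]
 [ 0.006  0.003 -1.   ]] 4.0167
```

```bash
python3 - <<'E'
from fit import *
for n in ['wrist','top']:
    p=shot(n);im=cv2.resize(p['img'],None,fx=3,fy=3,interpolation=cv2.INTER_CUBIC)
    x,y,a=618.5,31.7,2.859;c,d=np.cos(a),np.sin(a)
    w=lambda X,Y,Z:np.array([x+c*X-d*Y,y+d*X+c*Y,Z])
    def line(A,col):
        u=np.array([proj(p,w(*v))*3+1 for v in A]).astype(int);cv2.polylines(im,[u],False,col,1)
    line([(-95,-62,45),(95,-62,45),(95,62,45),(-95,62,45),(-95,-62,45)],(255,255,255))
    line([(56,-55,57.5),(56,55,57.5)],(0,0,255))
    line([(-70,-58,46),(-70,58,46)],(0,255,0))
    f=1.81
    for r in (120,):line([(-70+r*np.cos(f),s*50,46+r*np.sin(f)) for s in(-1,1)],(255,255,0))
    cu=(proj(p,w(0,0,60))*3).astype(int)
    cv2.imwrite(f'pics/ov_{n}.png',im[max(0,cu[1]-300):cu[1]+250,max(0,cu[0]-350):cu[0]+350])
E
```

```text
(no output)
```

View pics/ov_wrist.png

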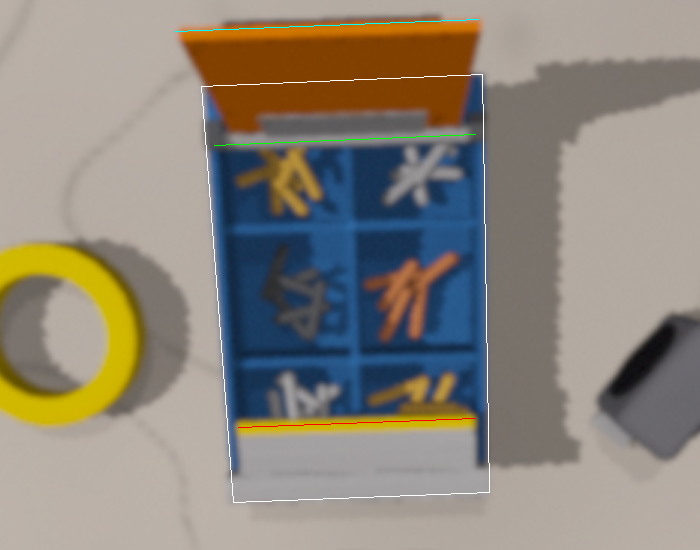

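View pics/ov_top.png

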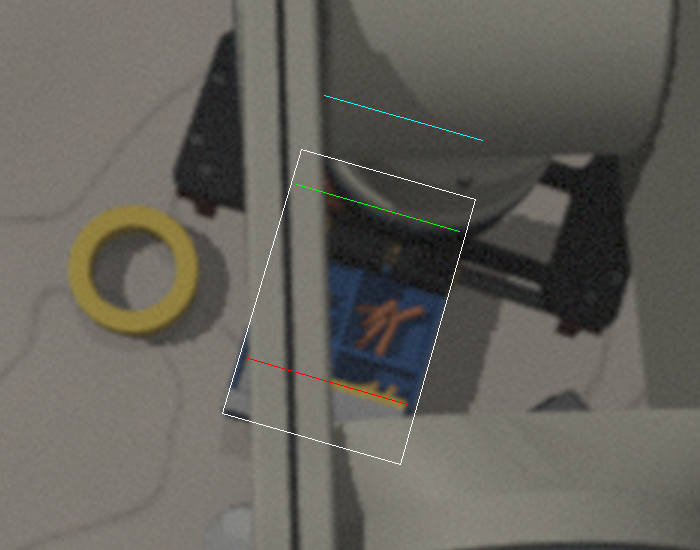

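The overlay shows the case sitting 3 to 5 mm further from the robot than the fit says, so I'll use (622, 31) at 163.5°. Next I'll move in behind the flap.

jog_arm(xyz=[[27, -5, -18], [27, -5, -18], [27, -5, -18], [27, -5, -18], [27, -5, -20], [27, -5, -26], [0, 0, -30], [0, 0, -30], [0, 0, -30], [0, 0, -30], [0, 0, -24], [0, 0, 0]], yaw=[1, 1, 0, 0, 0, 0, 0, 0, 0, 0, 0, 0])

```text
t: 5.12
ee_pos: [758.0, -5.9, 98.6]
orientation: [3.108, -0.446, 0.024]
ft_force: [-1.0, -0.3, -0.1]
width: 0.8
```

```bash
cat > st.py <<'E'
from h import *
np.set_printoptions(precision=1,suppress=True)
a=np.radians(163.5)
o=ctrl.get_obs();d=o['ee_pos'][:2]-np.array([622,31])
c,s=np.cos(a),np.sin(a)
f=o['ft_force']
print('t',o['t'],'ee',o['ee_pos'],'case xy',c*d[0]+s*d[1],-s*d[0]+c*d[1],'F case',c*f[0]+s*f[1],-s*f[0]+c*f[1],f[2])
E
python3 - <<'E'
from st import *
W=shot('wrist','w2.png');shot('side','s2.png')
E
```

```text
t 5.1167 ee [758.   -5.9  98.6] case xy -140.8509616482634 -3.2094531795616135 F case 0.8866591191570378 0.5776664471030413 -0.13401216452706644
```

View pics/w2.png

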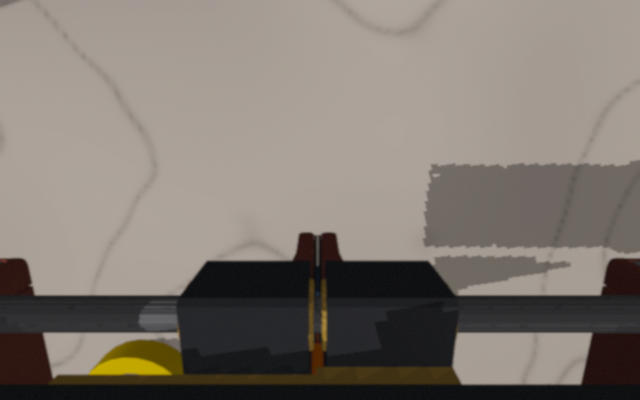

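View pics/s2.png

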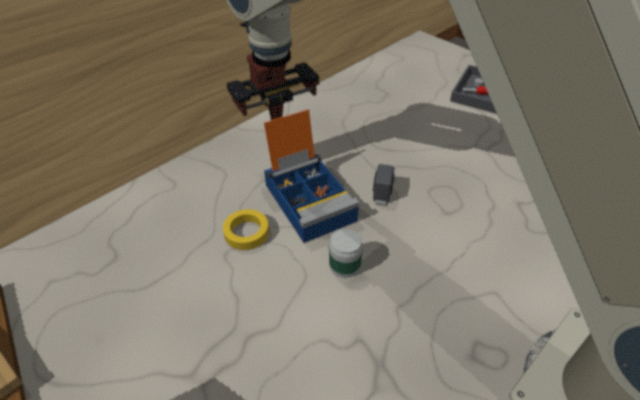

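The fingers are behind the flap, around (275,105) in the side view, and touching nothing. Now I'll start pushing it over.

jog_arm(xyz=[[-8, 2.4, 2], [-8, 2.4, 2], [-8, 2.4, 2], [-8, 2.4, 2], [-8, 2.4, 0], [-8, 2.4, 0]], yaw=[0, 0, 0, 0, 0, 0])

```text
t: 5.72
ee_pos: [715.2, 9.5, 124.5]
orientation: [-3.108, 0.446, -0.062]
ft_force: [0.3, -1.6, -1.1]
width: 0.5
```

```bash
python3 - <<'E'
from st import *
shot('side','s3.png')
E
```

```text
t 5.7167 ee [715.2   9.5 124.5] case xy -95.49419279660086 -5.833507288797222 F case -0.6986470385811588 1.4421194883059836 -1.1267874104201627
```

View pics/s3.png

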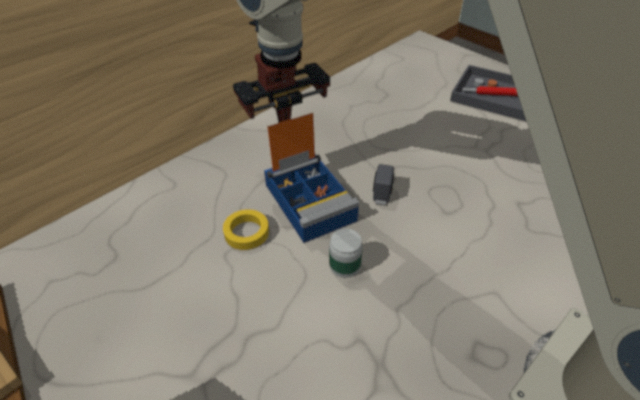

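jog_arm(xyz=[[-6.5, 2.2, -5], [-6.5, 2.2, -5], [-6.5, 2.2, -4], [-5, 2, -2], [0, 0, 0]], yaw=[0, 0, 0, 0, 0])

```text
t: 6.18
ee_pos: [686.1, 19.9, 107.7]
orientation: [-3.108, 0.445, -0.061]
ft_force: [0.9, 0.3, 0.2]
width: 0.4
```

```bash
python3 - <<'E'
from st import *
E
```

```text
t 6.1833 ee [686.1  19.9 107.7] case xy -64.65753515335712 -7.541229108327471 F case -0.8035721822386006 -0.5103299772651281 0.17576667288587733
```

jog_arm(xyz=[[-7.7, 2, -3], [-7.7, 2, -3], [-9.5, 2.4, -4], [-9.5, 2.4, -4], [0, 0, 0]], yaw=[0, 0, 0, 0, 0])

```text
t: 6.6
ee_pos: [649.5, 29.4, 91.7]
orientation: [-3.107, 0.445, -0.064]
ft_force: [-0.2, -0.5, 0.1]
width: 0.4
```

```bash
python3 - <<'E'
from st import *
shot('side','s4.png')
E
```

```text
t 6.6 ee [649.5  29.4  91.7] case xy -26.83806461083058 -6.30829785325489 F case 0.01898466531698012 0.574352209897967 0.08834714994372
```

View pics/s4.png

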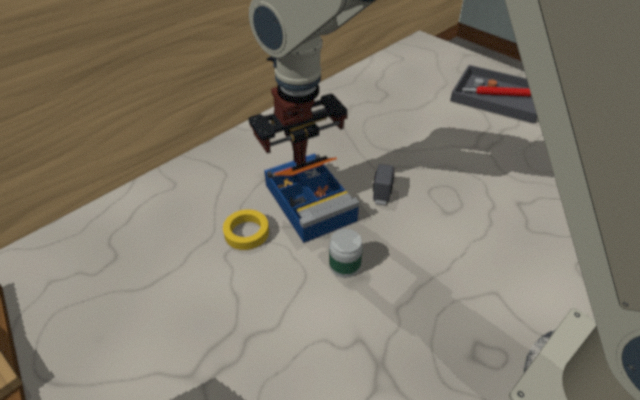

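The flap is coming down, seen edge-on at about (305,165) with the fingers on its outer face. I'll carry on along the arc.

jog_arm(xyz=[[-7.2, 2, -6], [-7.2, 2, -6], [-4, 1.2, -7], [-4, 1.2, -6], [0, 0, 0]], yaw=[0, 0, 0, 0, 0])

```text
t: 7.07
ee_pos: [627.6, 36.0, 65.7]
orientation: [-3.107, 0.445, -0.071]
ft_force: [1.0, -0.1, 0.6]
width: 0.2
```

```bash
python3 - <<'E'
from st import *
shot('side','s5.png')
E
```

```text
t 7.0667 ee [627.6  36.   65.7] case xy -3.989360853163542 -6.354479941390556 F case -0.9856695162298235 -0.16406085727366485 0.5627519038803772
```

View pics/s5.png

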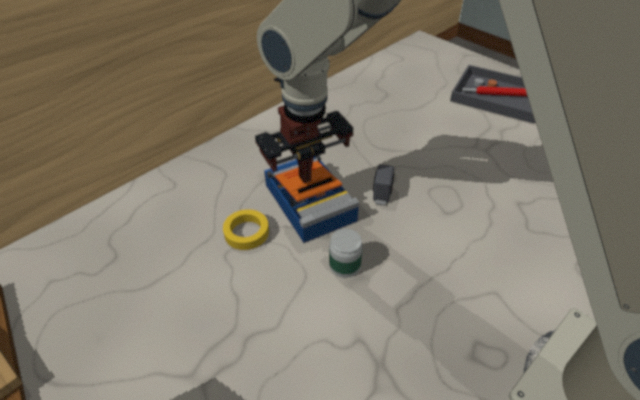

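jog_arm(xyz=[[-1, 0.3, -5], [-1, 0.3, -4], [0, 0, -3], [0, 0, -2], [0, 0, -1]], yaw=[0, 0, 0, 0, 0])

```text
t: 7.53
ee_pos: [626.0, 36.6, 49.9]
orientation: [-3.107, 0.446, -0.07]
ft_force: [-0.4, -0.7, 3.7]
width: 0.4
```

```bash
python3 - <<'E'
from st import *
W=shot('wrist','w6.png')
E
```

```text
t 7.5333 ee [626.   36.6  49.9] case xy -2.243367680155739 -6.5163654761085885 F case 0.1767988496237246 0.7919307673974256 3.7191494925724067
```

View pics/w6.png

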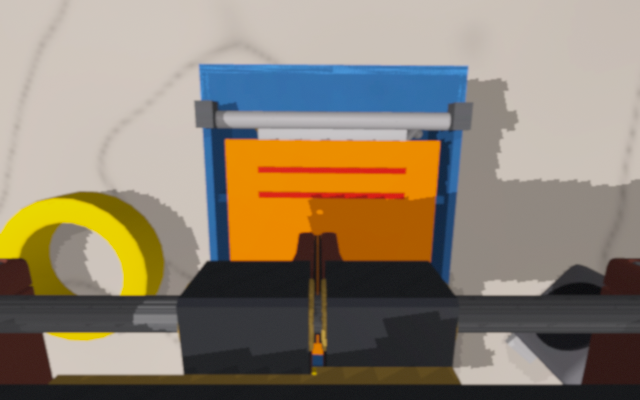

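The flap is flat: TCP z is 49.9 with about 3.7 N on the tip. I'll press slightly and slide towards the lip.

jog_arm(xyz=[[0, 0, -1], [-3.8, 1.1, -1], [-3.8, 1.1, -1], [-3.8, 1.1, -1]], yaw=[0, 0, 0, 0])

```text
t: 7.92
ee_pos: [620.5, 39.0, 49.4]
orientation: [-3.106, 0.445, -0.089]
ft_force: [0.9, -4.5, 5.8]
width: 0.6
```

```bash
python3 - <<'E'
from st import *
E
```

```text
t 7.9167 ee [620.5  39.   49.4] case xy 3.6815913257195843 -7.2027383878665985 F case -2.1393846809708323 4.111328834828252 5.7856146927003165
```

jog_arm(xyz=[[-4.5, 1, -0.8], [-4.5, 1, -0.8], [-4.5, 1, -0.8]], yaw=[0, 0, 0])

```text
t: 8.17
ee_pos: [611.7, 41.4, 49.8]
orientation: [-3.104, 0.445, -0.105]
ft_force: [2.6, -0.4, 3.5]
width: 0.5
```

```bash
python3 - <<'E'
from st import *
S=shot('side','s7.png');im=S['img'][130:260,240:400];cv2.imwrite('pics/s7z.png',cv2.resize(im,None,fx=4.5,fy=4.5,interpolation=cv2.INTER_CUBIC))
E
```

```text
t 8.1667 ee [611.7  41.4  49.8] case xy 12.85371562092445 -7.0109841781389495 F case -2.6439643968013042 -0.37508587210942756 3.5329983943892516
```

View pics/s7z.png

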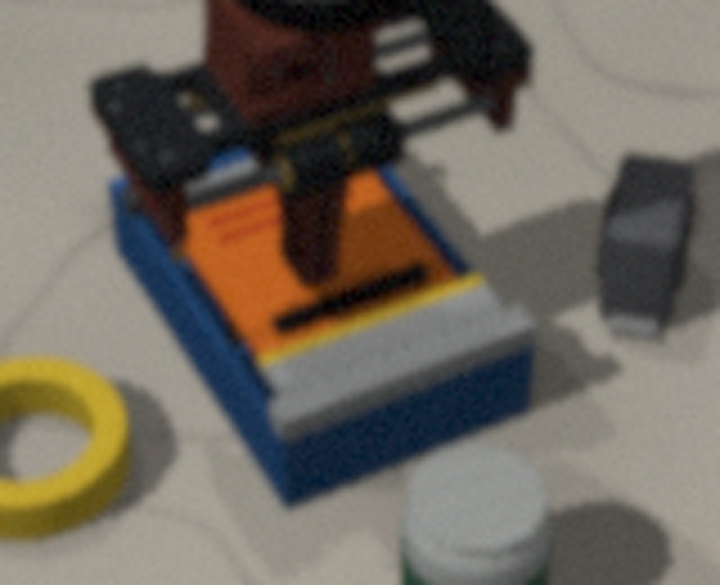

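The flap is flat and the fingertip, at about (315,275) in the zoomed view, is just behind the black ridge. I'll keep sliding.

jog_arm(xyz=[[-4.5, 1.2, -1], [-4.5, 1.2, -1], [-4.5, 1.2, -1]], yaw=[0, 0, 0])

```text
t: 8.47
ee_pos: [600.2, 45.3, 48.4]
orientation: [-3.103, 0.444, -0.116]
ft_force: [5.0, -1.5, 7.5]
width: 0.5
```

```bash
python3 - <<'E'
from st import *
E
```

```text
t 8.4667 ee [600.2  45.3  48.4] case xy 24.977429460059128 -7.498916039810557 F case -5.232172996569435 0.009440158592764814 7.5305067540171695
```

jog_arm(xyz=[[-4, 1.1, -0.8], [-4, 1.1, -0.8], [-4, 1.1, -0.8]], yaw=[0, 0, 0])

```text
t: 8.72
ee_pos: [592.1, 48.8, 48.3]
orientation: [-3.101, 0.443, -0.132]
ft_force: [10.8, -4.9, 4.0]
width: 0.5
```

```bash
python3 - <<'E'
from st import *
S=shot('side','s8.png');im=S['img'][130:260,240:400];cv2.imwrite('pics/s8z.png',cv2.resize(im,None,fx=4.5,fy=4.5,interpolation=cv2.INTER_CUBIC))
E
```

```text
t 8.7167 ee [592.1  48.8  48.3] case xy 33.688591898074286 -8.609247104170327 F case -11.725149074030973 1.6536975045145712 3.9979586343683895
```

View pics/s8z.png

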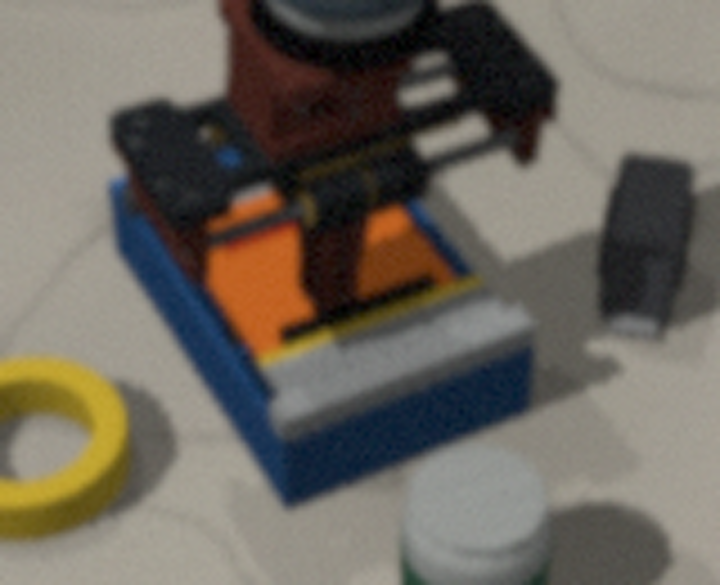

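The ridge now sits close to the yellow edge and the push force has risen to 12 N, probably at the end stop. I'll give one more small push to confirm.

jog_arm(xyz=[[-3, 0.9, -0.5], [-3, 0.9, -0.5]], yaw=[0, 0])

```text
t: 8.93
ee_pos: [592.7, 49.9, 49.9]
orientation: [-3.099, 0.441, -0.157]
ft_force: [10.1, -7.1, 2.1]
width: 0.4
```

```bash
python3 - <<'E'
from st import *
E
```

```text
t 8.9333 ee [592.7  49.9  49.9] case xy 33.43224185874431 -9.835639029876868 F case -11.666302157094382 3.9731287975857197 2.069080267552083
```

No further travel at the same force, so it is at the end stop. I'll back off slightly towards the hinge, lift straight up, and look.

jog_arm(xyz=[[2, -0.6, 0], [1, -0.3, 3], [0, 0, 8], [0, 0, 20], [0, 0, 30], [0, 0, 30], [10, 0, 30], [20, 0, 30], [20, 0, 30], [0, 0, 0]], yaw=[0, 0, 0, 0, 0, 0, 0, 0, 0, 0])

```text
t: 9.77
ee_pos: [631.9, 50.0, 233.8]
orientation: [-3.105, 0.44, -0.112]
ft_force: [0.7, -0.4, 0.6]
width: 0.4
```

```bash
python3 - <<'E'
from st import *
S=shot('side','s9.png');im=S['img'][130:260,240:400];cv2.imwrite('pics/s9z.png',cv2.resize(im,None,fx=4.5,fy=4.5,interpolation=cv2.INTER_CUBIC))
W=shot('wrist','w9.png')
for n in ['hinge_pin','flap_ridge','lip_edge']:
    for p in (S,W): print(n,px(p,n)[:1])
c2=lambda P:P
T=shot('top')
for n in ['tape_roll','tin','tape_measure']:
    for nm,p in (('S',S),('T',T)):
        print(n,nm,px(p,n)[:1])
h=px(W,'hinge_pin');r=px(W,'flap_ridge');l=px(W,'lip_edge')
if h and r and l:
    H=atz(W,h[0][0],46);Rr=atz(W,r[0][0],58.5);L=atz(W,l[0][0],53.5)
    print('pin-ridge',np.linalg.norm((Rr-H)[:2]),'pin-lip',np.linalg.norm((L-H)[:2]))
E
```

```text
t 9.7667 ee [631.9  50.  233.8] case xy -4.079455465910049 -21.04599148532627 F case -0.7639559404712831 0.2215857059479773 0.6232206156402641
hinge_pin [(array([291.9, 164.6]), 0.82)]
hinge_pin [(array([340.6, 130.9]), 0.68)]
flap_ridge [(array([317.8, 196.5]), 0.93)]
flap_ridge []
lip_edge [(array([322.9, 202.7]), 0.9)]
lip_edge [(array([341.6, 255.1]), 0.86)]
tape_roll S [(array([247.9, 232.5]), 0.78)]
tape_roll T [(array([258.1, 162.9]), 0.79)]
tin S [(array([342. , 265.2]), 0.78)]
tin T [(array([297.8, 252.9]), 0.48)]
tape_measure S [(array([383.4, 194.1]), 0.84)]
tape_measure T []
```

View pics/s9z.png

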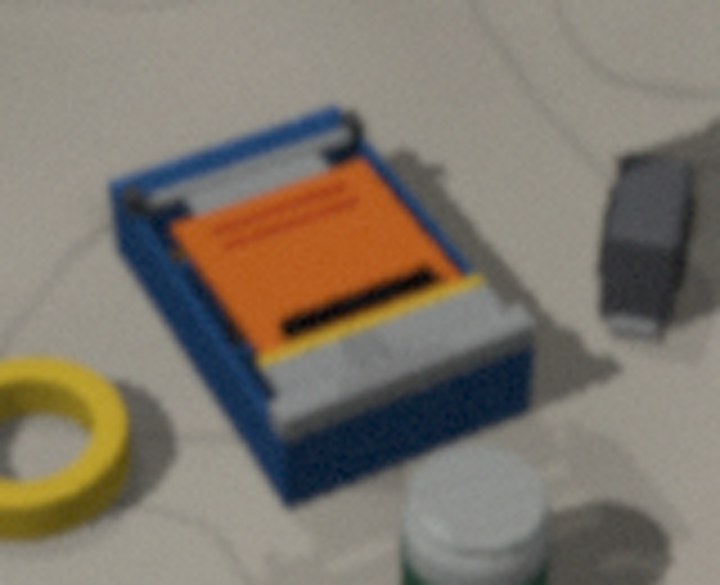

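View pics/w9.png

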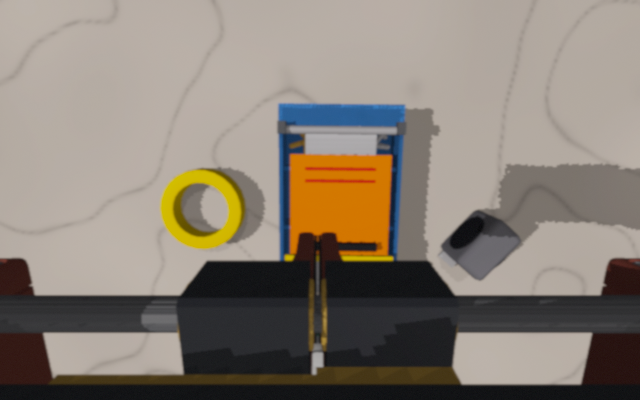

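In both views the flap stays flat with nothing touching it. In the wrist view the pin is at row 129, the ridge at 246 and the lip edge at 257. With pin to lip being 126 mm, the ridge is about 115 mm from the pin, so the flap has slid about 15 mm.

```bash
python3 -c "
from workcell import ctrl
print(ctrl.close_job())"
```

```text
the job is handed in; nothing more can be done
None
```

The case is shut and the job is handed in, at about 10 s of the 38 s allowed; no verdict was reported. With the gripper shut, I pushed the flap over from behind until it lay flat and not yet slid (tip at z = 49.9 mm, about 4 N). I kept it pressed and pushed it along by the ridge. The push force then levelled off at about 12 N and the flap stopped moving, which I took as the end stop.

**Last checks, after backing off:**
- **Flap:** it stayed flat under the lip with nothing touching it. I read the ridge at about 115 mm from the pin by eye from the wrist picture, which means about 15 of the 16 mm slid.
- **Forces:** the highest reading between moves was about 12 N, against the 35 N limit.
- **Bystanders:** the tape roll, tin and tape measure look to be in the same places. Their detected positions shifted by up to about 4 px, at roughly 2 mm per px in the top view.

**Checks that failed or disagreed:**
- In the last pictures the network missed the ridge in the wrist view and the tape measure in the top view. The tape measure is confirmed only by the side and wrist pictures.
- The first fit of the case position disagreed with the pictures by 3 to 5 mm, so I corrected it by hand before moving in.
- The tool leaned a few degrees while pressing.

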